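Lay the meter frame on its back against the stop

TASK

Tip the standing meter frame over backwards, away from its register-window side, so that it lies flat on its back on the rubber mat with the register window facing up; then push it along the mat until its top end sits flush against the aluminium stop bar, and leave it there. Just push it with the fingers, never lift or carry it, and leave the terminal block, the jar and the screwdriver undisturbed.

Things in the scene. Friction and masses are not known exactly. Their poses are not given: they have to be found in the camera images.
- frame: Blue-grey cast meter frame, 48 mm deep (own x), 80 wide (y), 120 tall (z), 0.35 to 0.7 kg, standing on the mat. Origin: centre of its underside, the foot face. Own z: foot to top. Own -x: front, with the black-and-white register window (upper 50 mm of the front is flat). Own +x: flat plain back, turned to the stop bar within 0.2 rad. Tipped straight back it lands 25 to 65 mm short of the bar.
- frame_center (a point): Centre of the frame's outline, about its centre of mass, on its own z axis 60 mm from the foot: 64 mm above the table when standing, 28 mm when lying on its back. A level push of 1 to 3 N on the front about 100 mm above the mat tips the frame about its lower back edge; past about 22 degrees it topples by itself.
- frame_top (a point): Centre of the frame's top face (the end 120 mm from the foot). With the frame on its back, own z is level and points to the stop bar, own x points down, and the upright foot face (80 wide, 48 mm high) looks away from the bar.
- fixture: Fixed black rubber mat, 4 mm thick, 280 x 240 mm (own x, y), with an aluminium stop bar across its far end. Own x points level along the mat to the bar, z up. Origin: table level, on the middle line; the mat runs from own x = -145 to +135 mm. The bar spans the full 240 mm along own y, from own x = 115 to 135 mm, its top 30 mm above the table.
- stop (a point): Middle of the stop bar's inner face (which faces back along the mat), at own x = +115 mm of the fixture, 17 mm above the table; axes parallel to the fixture's.
- terminal_block: Bystander: loose black terminal block with brass screws standing on end, 30 x 45 mm, 90 mm tall, beside the mat, 170 to 210 mm from the middle line on either side. Origin: centre of its underside.
- jar: Bystander: loose small glass jar with a red lid, 48 mm in diameter, 70 mm tall, standing beside the mat on the other side from the terminal block. Origin: centre of its underside.
- screwdriver: Bystander: loose screwdriver with a red handle, 190 mm long and under 35 mm high, lying on the table behind the stop bar. Origin: its underside near the middle of its length.

How it is judged:
By the outcome, as a careful person would: the job done as asked, in the order asked, and still so for the second after the job is handed in, with the robot touching nothing.
It also fails if it takes over 42 s, if anything falls off the work surface, if the arm or the gripper's body presses on something with over 40 N, if the wrist force passes 120 N, or if a joint passes its speed limit or range.

ROBOT

A 7-joint arm with a two-finger parallel gripper is mounted at the origin on the work surface. World frame = base frame: x ahead of the robot, y to its left, z up, the work surface at z = 0. Lengths are in mm, angles in rad, forces in N, time in s.
With the tool pointing down it reaches from about 400 to 900 mm from the base axis. Payload 5.6 kg.
Tool frame: the origin (TCP) lies midway between the tips of the shut fingers; the grasp point (between the pads) lies 19 mm behind it; z points along the fingers, y is the line along which they close (so a half turn about z gives the same grasp; the last joint's range is limited). The gripper opens to 92 mm and grips with 3 to 60 N. Pads are 20 mm wide; open, the fingers measure 128 mm over their backs; the gripper's body (75 mm by 189 mm) begins 69 mm behind the grasp point.
Start: joints at [-0.043, 0.468, -0.012, 1.603, 0.006, 1.071, -0.056], TCP at [650.007, -0.044, 214.592] pointing down, gripper open.
Joint ranges: [-2.53, 2.53], [-0.31, 2.02], [-1.57, 1.55], [0.28, 2.44], [-1.29, 4.43], [0.15, 1.84], [-2.92, 2.92]. Speed limits (rad/s): [2.57, 2.57, 3.14, 3.14, 3.14, 3.14, 3.14].

INTERFACE

Orientations are given as a rotation vector (axis times angle).
In Python, from cell import robot, grip, kin, viewer gives the robot as it stands. Calls block until the motion is done:
- robot.movep(position, orientation): joint-space move of the TCP to a pose.
- robot.servo_line(position, feed=150, rotation=None): straight line of the TCP; rotation=None keeps the orientation; feed is the mean speed in mm/s.
- robot.goto_joints(angles): joint-space move.
- grip(opening, newtons=None): opening from 0.0 (shut) to 1.0 (fully open); newtons is the grip in N (None keeps the last); returns when the fingers have stopped.
- robot.hold(seconds).
- kin.ik(position, orientation): joint angles nearest the present ones, or None.
- robot.observe(): the state.
- viewer.read_camera(name): name is "scene" or "side" or "wrist"; returns the picture (420x560x3 uint8, red, green, blue); there is no depth.
- viewer.camera_info(name): a dict with "camera_matrix" (3x3 intrinsics, pixels), "R" (3x3) and "t" (3): a world point X has camera coordinates R X + t. Camera axes: x right, y down, z forward; pixel columns grow to the right and rows downward; lengths in mm; the calibration is good to about 2 mm. A picture is of the moment at which its call begins: read the wrist's pose just before it. camera_info takes no time and is no camera call; for the wrist camera it gives the pose at the moment of the call.
A pose or a line that the arm cannot do raises robot.IKError and nothing moves.
- robot.job_done(): hands the job in; it is judged then, once.
Trained networks look in the newest picture that a camera, given by its name, has taken for a name from the list of things; names that differ only in an ending like _2 or _b are one class to them, and where a whole thing is asked for, a point or a joint stands for the part that bears it (a point fixed in the world has none). Each returns a list of dicts, best first, with "confidence" (0 to 1); they miss things now and then, are a little off and sometimes report something else, mostly with a low value. They report only what shows in the picture. A call takes as long as a camera call.
- viewer.silhouettes(name, camera): "mask" (420x560 bool, what is visible of it).
- viewer.pinpoint(name, camera): "at" ([x, y, z] in mm, in the coordinates of the camera as it stood for that picture, good to about 4 mm: a listed point, or the origin of a listed thing).
The state is a dict: "t": time; "joints": joint angles; "joint_velocities": joint speeds; "joint_torque": joint torques, N m; "tcp_pos": TCP position; "tcp_rot": TCP orientation; "contact_force": force on the tool from outside, world axes, zero at the start; "wrist_torque": the same for the moment, N m; "grip_width": opening from 0.0 (shut) to 1.0 (fully open); "grip_force": force on a finger pad.
Only numpy, scipy, OpenCV 4.12 (cv2) and the standard library are available. Lean on these libraries where they do the work, as an engineer would, in place of code of your own. Each camera call takes 0.05 s, during which the arm holds its last target. There are 200 camera calls.

## Working session

There is one attempt and no reset: what is moved stays moved. The work goes in short steps, each a Python script; the robot and the scene stay as the last script left them, time stands still between calls to the robot, and variables do not carry over. Pictures are saved under pics/ and viewed, at most 10 in all, crops included, and the job is handed in when it is done.

```bash
mkdir -p pics; cat > h.py <<'E'
from cell import robot, grip, kin, viewer
import numpy as np, cv2
def snap(cam,fn):
    im=viewer.read_camera(cam); cv2.imwrite('pics/'+fn,im[:,:,::-1]); return im
def locate(cam,names):
    ci=viewer.camera_info(cam); R=np.array(ci['R']);t=np.array(ci['t'])
    out={}
    for n in names:
        r=viewer.pinpoint(n,cam)
        out[n]=[(np.round(R.T@(np.array(d['at'])-t),1).tolist(),round(d['confidence'],2)) for d in r[:2]]
        print(cam,n,out[n])
    return out
E
python3 - <<'E'
from h import *
a=snap('scene','s0.png'); b=snap('side','d0.png')
cv2.imwrite('pics/both0.png',cv2.resize(np.hstack([a,b])[:,:,::-1],(800,300)))
N=['frame','frame_center','frame_top','fixture','stop','terminal_block','jar','screwdriver']
for c in ['scene','side']: locate(c,N)
print(robot.observe()['t'], robot.observe()['tcp_rot'])
for c in ['scene','side']:
    ci=viewer.camera_info(c); print(-np.array(ci['R']).T@ci['t'])
E
```

```text
scene frame [([545.7, 9.3, 1.5], 0.61)]
scene frame_center [([541.7, 11.4, 65.3], 0.91)]
scene frame_top [([541.5, 14.3, 122.6], 0.95)]
scene fixture [([587.1, -41.2, 3.6], 0.6)]
scene stop [([674.9, -113.3, 14.0], 0.6)]
scene terminal_block [([495.5, -211.8, 3.8], 0.74)]
scene jar [([722.5, 100.5, -2.4], 0.93), ([542.6, 10.6, 59.8], 0.37)]
scene screwdriver [([725.0, -163.9, -0.5], 0.84)]
side frame [([538.8, 8.0, 7.2], 0.83), ([720.6, -159.2, 1.6], 0.66)]
side frame_center [([537.1, 9.6, 64.7], 0.56)]
side frame_top [([540.4, 9.1, 122.2], 0.68)]
side fixture []
side stop [([673.4, -108.4, 16.8], 0.63)]
side terminal_block [([489.9, -218.3, -0.4], 0.57)]
side jar [([719.9, 105.6, -1.1], 0.92)]
side screwdriver [([724.5, -159.3, -1.1], 0.78)]
0.9 [2.22145516e+00 2.22127240e+00 1.35894897e-04]
[ 951.31173993 -305.22606015  949.77315925]
[169.48825299 584.88775858 585.21125383]
```

View pics/both0.png

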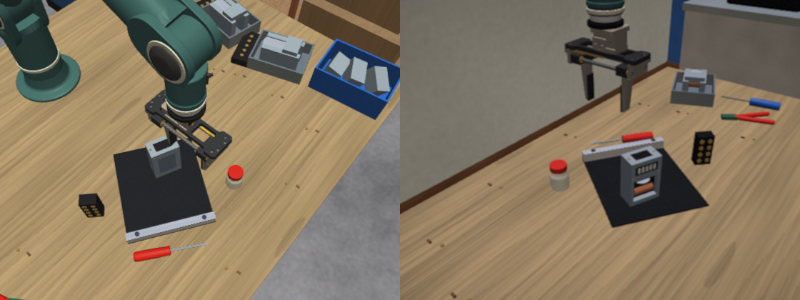

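The frame stands near the left-back corner of the mat, with its window towards the side camera. The bar is at the lower right (scene view), the terminal block and jar are on either side of the mat, and the screwdriver is behind the bar. Next I'll fit the poses from the silhouettes.

```bash
cat > fit.py <<'E'
from h import *
from scipy.optimize import minimize
def hullmask(P,ci):
    R=np.array(ci['R']);t=np.array(ci['t']);K=np.array(ci['camera_matrix'])
    c=(P@R.T+t)@K.T; uv=c[:,:2]/c[:,2:]
    m=np.zeros((420,560),np.uint8)
    cv2.fillConvexPoly(m,np.round(cv2.convexHull(uv.astype(np.float32))*16).astype(np.int32),1,cv2.LINE_AA,4)
    return m.astype(bool)
def box(x0,x1,y0,y1,z0,z1): return np.array([[x,y,z] for x in(x0,x1) for y in(y0,y1) for z in(z0,z1)],float)
def place(P,p):
    c,s=np.cos(p[2]),np.sin(p[2]); Q=P.copy()
    Q[:,0]=c*P[:,0]-s*P[:,1]+p[0]; Q[:,1]=s*P[:,0]+c*P[:,1]+p[1]; return Q
def fit(parts,masks,p0,ignore={}):
    cis={c:viewer.camera_info(c) for c in masks}
    def cost(p):
        J=0
        for c,m in masks.items():
            r=np.zeros_like(m)
            for P in parts: r|=hullmask(place(P,p),cis[c])
            ok=~ignore.get(c,np.zeros_like(m))
            J+=1-(r&m&ok).sum()/((r|m)&ok).sum()
        return J
    best=None
    for st in (15,5,2):
        x=np.array(p0 if best is None else best.x)
        sim=np.vstack([x]+[x+d for d in np.diag([st,st,st*0.01])])
        best=minimize(cost,x,method='Nelder-Mead',options=dict(initial_simplex=sim,xatol=.02,fatol=1e-5))
    return best.x,best.fun
FIX=[box(-145,135,-120,120,0,4),box(115,135,-120,120,0,30)]
STAND=[box(-24,24,-40,40,4,124)]
def mask(n,c):
    r=viewer.silhouettes(n,c); return (r[0]['mask'],r[0]['confidence']) if r else (None,0)
E
python3 - <<'E'
from fit import *
M={};I={}
for c in('scene','side'):
    viewer.read_camera(c)
    for n in('frame','fixture'):
        M[n,c]=mask(n,c); print(n,c,M[n,c][1], 0 if M[n,c][0] is None else M[n,c][0].sum())
ms={c:M['fixture',c][0] for c in('scene','side') if M['fixture',c][0] is not None}
ig={c:cv2.dilate(M['frame',c][0].astype(np.uint8),np.ones((3,3))).astype(bool) for c in('scene','side')}
for y in(-.5,-.8): print('fix',fit(FIX,ms,[587,-41,y],ig))
mf={c:M['frame',c][0] for c in('scene','side')}
for y in(-.5,-.8): print('frame',fit(STAND,mf,[541,10,y]))
for c in mf: print(c,fit(STAND,{c:mf[c]},[541,10,-.6]))
for c in ms: print(c,fit(FIX,{c:ms[c]},[587,-41,-.68],ig))
a=cv2.imread('pics/s0.png')
f=fit(FIX,ms,[587,-41,-.68],ig)[0]; g=fit(STAND,mf,[541,10,-.68])[0]
out=[]
for c,fn in(('scene','s0'),('side','d0')):
    im=cv2.imread(f'pics/{fn}.png')
    for P,p in((FIX[0],f),(FIX[1],f),(STAND[0],g)):
        cs,_=cv2.findContours(hullmask(place(P,p),viewer.camera_info(c)).astype(np.uint8),0,2); cv2.drawContours(im,cs,-1,(0,255,255),1)
    out.append(im[150:370,130:530])
cv2.imwrite('pics/ov0.png',np.vstack(out))
print(robot.observe()['t'])
E
```

```text
frame scene 0.76 2044
fixture scene 0.85 12866
frame side 0.86 3942
fixture side 0.65 9939
fix (array([582.15639579, -45.52894718,  -0.59454501]), np.float64(0.0588173645205049))
fix (array([582.07082693, -45.53216456,  -0.59538252]), np.float64(0.05935195020936135))
frame (array([ 5.42874293e+02,  1.03205893e+01, -4.24724052e-01]), np.float64(0.1567782795562912))
frame (array([ 5.43115359e+02,  1.03910681e+01, -4.29857199e-01]), np.float64(0.155027258489696))
scene (array([ 5.44663882e+02,  1.09653681e+01, -4.66358993e-01]), np.float64(0.09365290723479802))
side (array([ 5.41557261e+02,  9.23012497e+00, -3.56274037e-01]), np.float64(0.03051932069899088))
scene (array([583.01850031, -43.84087707,  -0.5949087 ]), np.float64(0.03130937001291889))
side (array([582.01325007, -46.14492375,  -0.5968211 ]), np.float64(0.020599818236897938))
1.2
```

View pics/ov0.png

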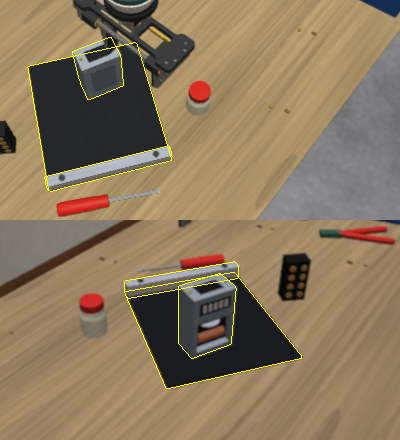

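The overlay matches in both views. The mat is at about (582, -45.5) with yaw -0.595. The frame is at about (543, 10) with yaw of about -0.45, at scene crop (98,68). Now I'll tip it with a two-finger push.

```bash
cat >> h.py <<'E'
from scipy.spatial.transform import Rotation as Ro
R0=Ro.from_rotvec(robot.observe()['tcp_rot']) if False else Ro.from_rotvec(np.pi*np.array([1,1,0])/2**.5)
def rot(yaw): return (Ro.from_euler('z',np.pi/2+yaw)*R0).as_rotvec()
E
python3 - <<'E'
from h import *
yaw=-.45; u=np.array([np.cos(yaw),np.sin(yaw),0]); C=np.array([543,10.3,0])
P=lambda s,z: C+s*u+[0,0,z]
r=rot(yaw)
for s,z in((-70,200),(-70,95),(20,95)): print(np.round(kin.ik(P(s,z),r),2))
grip(0.4)
robot.movep(P(-70,200),r)
robot.servo_line(P(-70,97),150)
f0=robot.observe()['contact_force']
for s in(-42,-30,-15,0,15,22):
    robot.servo_line(P(s,97),60); o=robot.observe(); print(s,np.round(np.array(o['contact_force'])-f0,1),np.round(o['tcp_pos'],0),round(o['t'],1))
robot.hold(.5)
a=snap('scene','s1.png'); b=snap('side','d1.png')
cv2.imwrite('pics/b1.png',np.hstack([a[120:400,80:460],b[120:400,150:530]])[:,:,::-1])
for c in('scene','side'): locate(c,['frame','frame_center','frame_top'])
E
```

```text
[ 0.09  0.22 -0.28  2.    0.07  0.93  0.9 ]
[ 0.07  0.38 -0.26  2.09  0.15  0.69  0.83]
[ 0.13  0.49 -0.24  1.9   0.16  0.77  0.92]
-42 [-0.4  1.1 -1.1] [505.  28.  97.] 4.5
-30 [-2.   1.5 -1. ] [516.  23.  97.] 4.8
-15 [-0.3  1.5 -1. ] [530.  16.  97.] 5.2
0 [-0.7  0.7 -0.4] [543.  10.  97.] 5.6
15 [-0.1  2.  -0.5] [557.   4.  97.] 6.0
22 [-0.1  1.  -0.6] [563.   1.  97.] 6.3
scene frame [([572.3, -1.8, 26.4], 0.84)]
scene frame_center [([626.0, -25.8, 27.7], 0.63)]
scene frame_top [([678.8, -47.4, 26.3], 0.55)]
side frame [([566.5, -1.5, 28.2], 0.79)]
side frame_center [([624.4, -24.0, 30.7], 0.7), ([723.4, 104.5, 1.0], 0.55)]
side frame_top [([679.6, -53.5, 26.4], 0.81)]
```

View pics/b1.png

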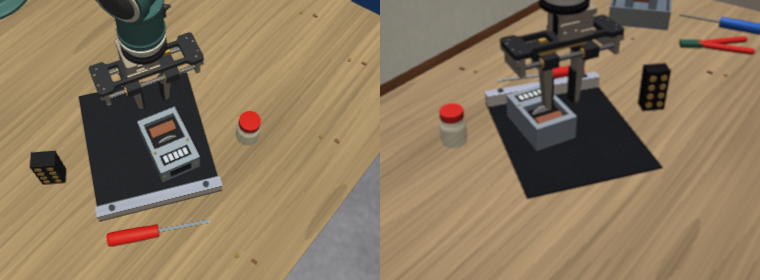

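The frame lies on its back, window up, between the fingers and the bar (left crop around (168,145)), and the neighbours are undisturbed. Now I'll push it with the fingers square to the bar.

```bash
python3 - <<'E'
from h import *
yaw=-.595; F=np.array([582.3,-45.3,0])
u=np.array([np.cos(yaw),np.sin(yaw),0]); v=np.array([-u[1],u[0],0])
P=lambda s,z,y=33: F+s*u+y*v+[0,0,z]
r=rot(yaw)
o=robot.observe(); p=np.array(o['tcp_pos']); robot.servo_line(p+[0,0,25],150)
robot.movep(P(-85,115),r)
robot.servo_line(P(-85,18),150)
f0=np.array(robot.observe()['contact_force'])
F_=lambda:(np.array(robot.observe()['contact_force'])-f0)@u
for s in list(range(-60,-24,6))+list(np.arange(-22,-7,1.5)):
    robot.servo_line(P(s,18),50); f=F_(); o=robot.observe(); print(s,round(f,1),round((np.array(o['tcp_pos'])-F)@u,1),round(o['t'],1))
    if f<-14: break
b=snap('side','d2.png');a=snap('scene','s2.png')
cv2.imwrite('pics/b2.png',np.hstack([a[120:400,80:460],b[120:400,150:530]])[:,:,::-1])
E
```

```text
-60 -0.4 -60.1 9.3
-54 -0.4 -53.7 9.5
-48 -0.7 -47.9 9.8
-42 -1.2 -41.8 10.1
-36 -1.1 -35.7 10.3
-30 -0.4 -29.6 10.6
-22.0 0.4 -21.4 10.9
-20.5 -3.2 -20.8 11.2
-19.0 -2.5 -19.3 11.4
-17.5 -3.7 -17.4 11.7
-16.0 -2.8 -16.0 11.9
-14.5 -7.4 -16.0 12.2
-13.0 -10.0 -16.0 12.4
-11.5 -14.2 -16.1 12.7
```

View pics/b2.png

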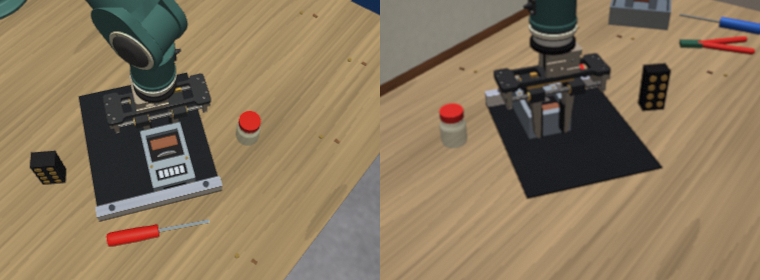

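The top end is now against the bar (left crop around (170,185)). The fingers stalled at -16, where I predicted -15. I'll retract and check.

```bash
python3 - <<'E'
from fit import *
yaw=-.595; u=np.array([np.cos(yaw),np.sin(yaw),0])
p=np.array(robot.observe()['tcp_pos'])
robot.servo_line(p-50*u,80); robot.servo_line(p-50*u+[0,0,200],200)
a=snap('scene','s3.png'); 
ms={}
LIE=[box(0,120,-40,40,4,52)]
ms['scene']=mask('frame','scene')[0]
b=snap('side','d3.png'); ms['side']=mask('frame','side')[0]
print(fit(LIE,ms,[578,-21,-.59]))
for c in ms: print(c,fit(LIE,{c:ms[c]},[578,-21,-.59]))
for c in ms: locate(c,['frame_top','stop','frame','terminal_block','jar','screwdriver'])
cv2.imwrite('pics/b3.png',np.hstack([cv2.resize(a[200:350,160:310],(500,500),interpolation=2),b[150:350,250:400].repeat(2,0).repeat(2,1)[:400].copy() if False else cv2.resize(b[180:300,240:312],(300,500),interpolation=2)])[:,:,::-1])
print(robot.observe()['t'])
E
```

```text
(array([595.33528771, -15.7572416 ,  -0.596855  ]), np.float64(0.1373646002483523))
scene (array([589.40069558,  -9.66589904,  -0.60348674]), np.float64(0.09462290502793291))
side (array([594.798794  , -16.33758076,  -0.60401423]), np.float64(0.020173913043478264))
scene frame_top [([692.8, -81.1, 26.4], 0.58)]
scene stop [([674.9, -115.8, 14.8], 0.69), ([692.5, -81.3, 27.6], 0.43)]
scene frame [([597.6, -16.5, 27.2], 0.67)]
scene terminal_block [([494.1, -214.6, -0.5], 0.96)]
scene jar [([724.1, 100.4, -5.7], 0.68)]
scene screwdriver [([724.2, -161.6, 0.9], 0.72), ([693.9, -81.8, 25.3], 0.23)]
side frame_top [([692.9, -84.8, 26.7], 0.76)]
side stop [([675.1, -110.6, 16.6], 0.89), ([492.5, -217.4, 0.2], 0.57)]
side frame [([591.1, -19.6, 29.8], 0.59)]
side terminal_block [([491.3, -216.5, 1.3], 0.64)]
side jar [([722.7, 104.6, -2.8], 0.83)]
side screwdriver [([723.7, -156.4, 0.4], 0.59)]
15.5333
```

View pics/b3.png

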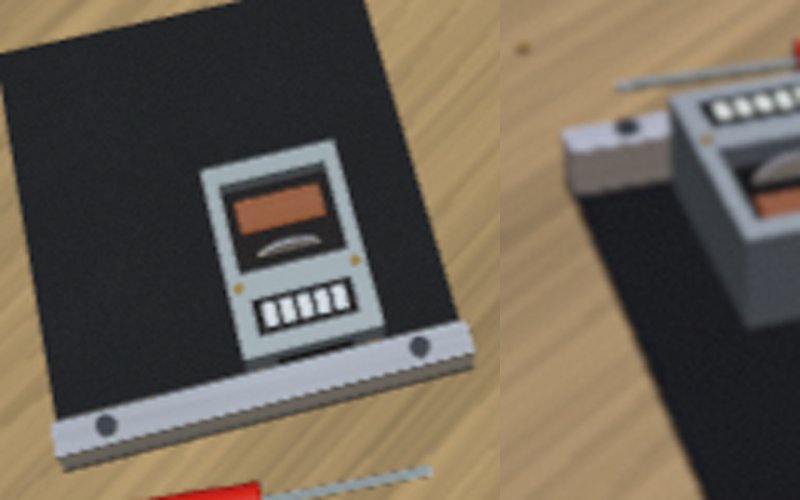

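The yaw agrees with the bar to within noise, but the left end of the gap looks slightly wider than the right. I'll give the foot face one central push with shut fingers so it seats on the bar, then check with the wrist camera.

```bash
python3 - <<'E'
from h import *
yaw=-.595; F=np.array([582.3,-45.3,0])
u=np.array([np.cos(yaw),np.sin(yaw),0]); v=np.array([-u[1],u[0],0])
P=lambda s,z,y=31: F+s*u+y*v+[0,0,z]
robot.movep(P(-60,120),rot(yaw)); grip(0.0)
robot.servo_line(P(-60,18),150)
f0=np.array(robot.observe()['contact_force'])
for s in [-26]+list(np.arange(-20,-4,1.5)):
    robot.servo_line(P(s,18),40); f=(np.array(robot.observe()['contact_force'])-f0)@u; print(s,round(f,1),round((np.array(robot.observe()['tcp_pos'])-F)@u,1))
    if f<-22: break
robot.servo_line(P(-60,18),100); robot.servo_line(P(-60,150),200)
robot.movep(P(10,330),rot(yaw))
a=snap('wrist','w4.png'); b=snap('scene','s4.png')
cv2.imwrite('pics/b4.png',np.hstack([cv2.resize(b[200:350,160:310],(500,500),interpolation=2)[:420],cv2.resize(a,(300,225)) if False else a[:,130:430]])[:,:,::-1])
print(robot.observe()['t'])
E
```

```text
-26 -0.5 -26.4
-20.0 -0.5 -19.6
-18.5 -0.3 -18.5
-17.0 0.4 -16.9
-15.5 -2.5 -16.0
-14.0 -5.5 -16.1
-12.5 -9.8 -16.1
-11.0 -13.4 -16.1
-9.5 -16.9 -16.1
-8.0 -19.7 -16.2
-6.5 -25.0 -16.2
23.4333
```

View pics/b4.png

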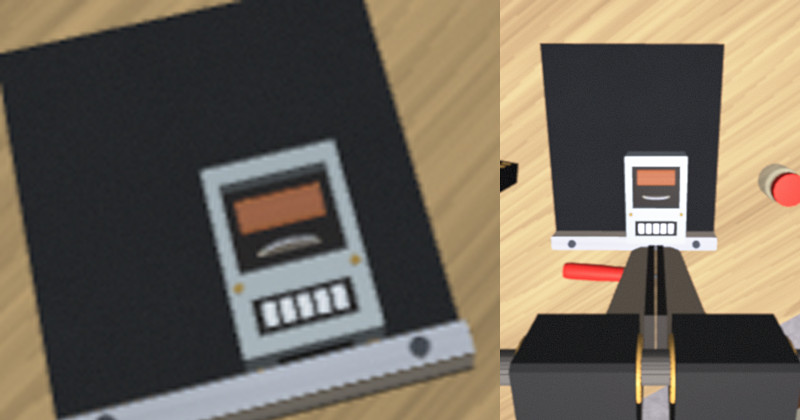

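The frame didn't move under 25 N. In the wrist view its top end sits squarely against the bar with no gap, around (655,237), so it's seated and the arm is clear.

```bash
python3 -c "
from h import *
print(robot.job_done())"
```

```text
the job is handed in; nothing more can be done
None
```

The frame was tipped onto its back with the register window up and pushed until its top end sat flush against the stop bar. The terminal block, jar and screwdriver were undisturbed, and I handed the job in at about 23 s; no verdict came back.

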